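# Fetch the edge dressing from behind the sprung dust flap

## Robot

A 6-joint arm with a two-finger parallel gripper is mounted at the origin on the work surface. World frame = base frame: x ahead of the robot, y to its left, z up, the work surface at z = 0. Lengths are in mm, angles in rad, forces in N, time in s.
With the tool pointing down it reaches from about 275 to 975 mm from the base axis. Payload 8.4 kg.
Tool frame: the origin (TCP) lies midway between the tips of the shut fingers; the grasp point (between the pads) lies 19 mm behind it; x points along the fingers, y is the direction in which the jaws open and shut, and the axes are right-handed (so a half turn about x gives the same grasp; the last joint's range is limited). The gripper opens to 92 mm and grips with 3 to 60 N. Pads are 20 mm wide; open, the fingers measure 128 mm over their backs; the gripper's body (75 mm by 189 mm) begins 69 mm behind the grasp point.
Start: joints at [1.211, 0.353, 1.633, -0, 1.155, -0.002], TCP at [218.883, 585.421, 187.883] pointing down, gripper open.
Joint ranges: [-2.63, 2.63], [-0.92, 2.1], [0.06, 2.66], [-1.3, 4.44], [0, 2.69], [-3.02, 3.02]. Speed limits (rad/s): [2.22, 2.22, 2.79, 3.14, 3.14, 3.14].

## Interface

Orientations are given as a 3x3 rotation matrix whose columns are the frame's x, y, z axes.
In Python, from rig import monitor, eyes, job gives the robot as it stands.
- The arm moves only by the tool arm_command, never from a script. Its argument "commands" is a list of rows, each a list of 2 entries, a list of its own where there are three numbers: the shift along the tool's x, y, z in cm, then the turn, a rotation vector about the tool's x, y, z in degrees. In form: [[[tx, ty, tz], [rx, ry, rz]], ...]. A call has 1 to 10 rows; each row shifts and turns the commanded pose from where the row before left it, along the tool's axes as they then stand; what a row does not reach is not made up. A row lasts 1/8 s, in which the tool goes at most 62.5 mm and 10.7 degrees, less where a joint would pass 70% of its speed; a pose out of reach is approached as far as the arm can. A call is refused whole if a number of a shift passes 6.25 or a number of a turn 10.7, either way. A call with a gripper value outside its range is refused whole. "claw" is the opening, from 0 (shut) to 1 (fully open), set as the call begins (left out, the last holds). The fingers move at their own pace and stop on an object; "force" is the grip in N (left out, the last holds). Time passes only in rows, so rows that do not move let the fingers close. It gives the time, the measured TCP pose, the force and the opening at its end, in the units of the state.
- monitor.observe(): the state, without advancing time (a new reading comes with each control period).
- eyes.get_image(name): name is "scene" or "side" or "wrist"; returns the picture (400x640x3 uint8, blue, green, red); there is no depth.
- eyes.camera_params(name): a dict with "intrinsics" (3x3 intrinsics, pixels), "k1" (the pictures are not rectified: a ray, as slopes to the right and down, at radius r is drawn at 1 + k1 r^2 times it, then the intrinsics apply), "R" (3x3) and "t" (3): a world point X has camera coordinates R X + t. Camera axes: x right, y down, z forward; pixel columns grow to the right and rows downward; lengths in mm; the calibration is good to about 2 mm. A picture is of the moment at which its call begins: read the wrist's pose just before it. camera_params takes no time and is no camera call; for the wrist camera it gives the pose at the moment of the call.
- job.close_job(): hands the job in, once; it reports no verdict.
The state is a dict: "clock": time; "q": joint angles; "joint_velocities": joint speeds; "tau": joint torques, N m; "position": TCP position; "ee_rot": TCP orientation; "contact_force": force on the tool from outside, world axes, zero at the start; "wrist_torque": the same for the moment, N m; "grip_width": finger opening in mm.
Only numpy, scipy, OpenCV 4.12 (cv2) and the standard library are available. Lean on these libraries where they do the work, as an engineer would, in place of code of your own. Each camera call takes 0.05 s, during which the arm holds its last target.

## Task

On the shoe repair bench, three amber containers stand in a row in the wooden finishing tray, sheltered by a dust flap that springs shut by itself. Push the flap open with the hand and keep it open while you take the slim, tallest bottle out from behind it, then stand that bottle upright in the middle of the round cork mat, let go, and leave the flap closed.

Things in the scene. Friction and masses are not known exactly. Their poses are not given: they have to be found in the camera images.
- tray: Fixed wooden tray, 180 (x) by 300 mm (y), z up; origin: centre of underside; flap side at -x, towards the robot. Floor 6 mm thick; side and far walls 26 mm high, near wall 40 mm. Row along y at x = -45, y about -95, 0, 95 mm, in any order: slim bottle, stout bottle (50 mm across, 50 tall), jar (48 across, 45 tall). Floor beyond x = -15 mm empty.
- flap (a joint): Wooden flap 100 long, 290 wide, 5 mm thick; hinge line along tray y at tray x = -84, z = 45 mm. Rad: 0 = shut, leaning over the containers 55 degrees above level, free edge at tray x = -27, z = 127 mm; grows as the edge swings up and to tray -x; 0.61 upright, 0.96 stop. Spring shuts it (2 to 5 N at the edge). A hand lowered beyond the edge can push it open towards tray -x.
- bottle: Slim bottle: amber glass, paper label, black cap; straight round body 36 mm in diameter up to 43 mm height, then shoulders and a narrow neck; 70 mm tall, about 0.12 kg; the slimmest and tallest of the three containers. Origin: centre of its underside; z up along the bottle. Stands on the tray floor, 6 mm above the bench.
- mat: Fixed flat round cork mat on the bench, 90 mm in diameter, 5 mm thick, beside the tray. Origin: centre of its underside, so its top is 5 mm above.
Mind the look-alikes: they are no part of the job. What is shaped like the bottle but pink is not meant. Several things have the shape of the mat; the one meant has the colours described above.

How it is judged:
By the outcome, as a careful person would: the job done as asked, in the order asked, and still so for the second after the job is handed in, with the robot touching nothing.
It also fails if it takes over 48 s, if anything falls off the work surface, if the arm or the gripper's body presses on something with over 40 N, if the wrist force passes 120 N, or if a joint passes its speed limit or range.

## Working session

There is one attempt and no reset: what is moved stays moved. The work goes in short steps, Python scripts to look and compute and a tool call to move; the robot and the scene stay as the last step left them, time stands still between calls to the robot, and variables do not carry over. Pictures are saved under pics/ and viewed, and the job is handed in when it is done.

Besides the shell and the picture viewer there is one more tool, called as name(argument=value, ...), one argument or row to a line, values as JSON. arm_command: Moves the arm, as the interface text tells. Its arguments: {"type":"object","properties":{"commands":{"type":"array","items":{"type":"array"}},"claw":{"type":"number"},"force":{"type":"number"}},"required":["commands"]}

```bash
ls; mkdir -p pics; python3 - <<'E'
from rig import monitor, eyes, job
import cv2
s=monitor.observe()
for k in s: print(k,s[k])
for n in ("scene","side","wrist"):
    p=eyes.camera_params(n); print(n,p)
    cv2.imwrite(f"pics/{n}0.png",eyes.get_image(n))
E
```

```text
pics
clock 0.0
q [ 1.21059760e+00  3.53658283e-01  1.63413671e+00 -1.39238104e-05
  1.15519196e+00 -2.39311771e-03]
joint_velocities [ 0.00088206  0.00250192 -0.00075927 -0.00013719  0.00305536  0.00200892]
tau [ 3.83722043e-03 -5.93863428e+01 -3.34205425e+01  7.00638606e-02
  2.37349287e-02 -1.83642874e-04]
position [218.69890204 584.91530431 187.15629016]
ee_rot [[-4.79512636e-04  3.50214058e-01  9.36669570e-01]
 [-1.30930886e-03  9.36668655e-01 -3.50214386e-01]
 [-9.99999028e-01 -1.39432199e-03  9.39391373e-06]]
contact_force [ 0.22861391  0.07592797 -0.61310643]
wrist_torque [-4.04012434e-05  1.81456098e-02  2.64934663e-02]
grip_width 92.01847527692185
scene {'intrinsics': array([[425.07971139,   0.        , 319.5080162 ],
       [  0.        , 425.07971139, 202.96852412],
       [  0.        ,   0.        ,   1.        ]]), 'k1': -0.07622072272825064, 'R': array([[-0.5060065 ,  0.86250479,  0.00655083],
       [ 0.72698253,  0.43056212, -0.534895  ],
       [-0.46417004, -0.26589801, -0.84489314]]), 't': array([ 247.17107761, -304.18025255, 1165.84867605])}
side {'intrinsics': array([[505.23132442,   0.        , 314.36665313],
       [  0.        , 505.23132442, 196.62631133],
       [  0.        ,   0.        ,   1.        ]]), 'k1': -0.10710035608010222, 'R': array([[ 0.9324018 , -0.36139627, -0.00442969],
       [-0.19893118, -0.50293238, -0.84112152],
       [ 0.30175035,  0.78514442, -0.54082804]]), 't': array([-474.28237398,  139.29092286,  944.5944087 ])}
wrist {'intrinsics': array([[304.615923  ,   0.        , 318.47570293],
       [  0.        , 304.615923  , 197.86680562],
       [  0.        ,   0.        ,   1.        ]]), 'k1': -0.0579542784459442, 'R': array([[ 3.49647784e-01,  9.36881169e-01, -3.20192191e-04],
       [ 9.03680502e-01, -3.37166948e-01,  2.63969693e-01],
       [ 2.47200276e-01, -9.25857697e-02, -9.64530922e-01]]), 't': array([-624.53350337,  -29.94364249,  390.3101984 ])}
```

View pics/scene0.png

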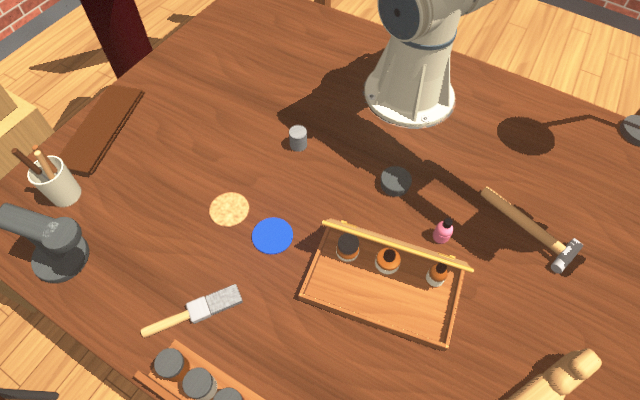

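View pics/side0.png

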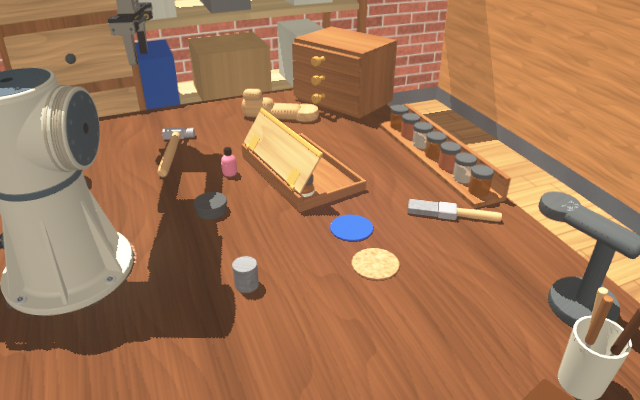

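View pics/wrist0.png

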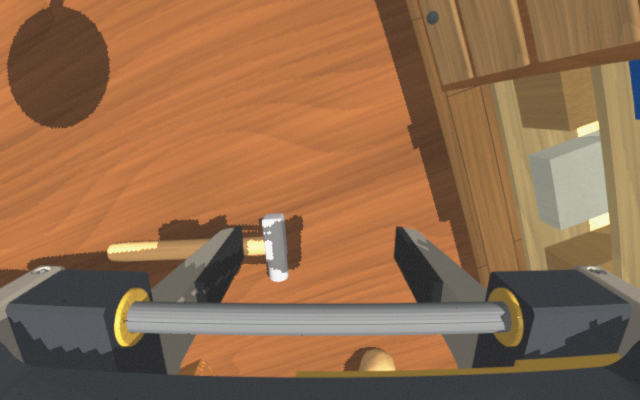

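```bash
cat > h.py <<'E'
import numpy as np, cv2
def params(eyes,n): return eyes.camera_params(n)
def ray(p,uv):
    K=p["intrinsics"];k1=p["k1"]
    d=np.array([(uv[0]-K[0,2])/K[0,0],(uv[1]-K[1,2])/K[1,1]]);u=d.copy()
    for _ in range(30): u=d/(1+k1*(u@u))
    R=p["R"];c=-R.T@p["t"];v=R.T@np.array([u[0],u[1],1.]);return c,v
def onz(p,uv,z):
    c,v=ray(p,uv);return c+v*(z-c[2])/v[2]
def proj(p,X):
    X=np.atleast_2d(X);Y=X@p["R"].T+p["t"];s=Y[:,:2]/Y[:,2:];r2=(s**2).sum(1,keepdims=True)
    s=s*(1+p["k1"]*r2);K=p["intrinsics"];return s*[K[0,0],K[1,1]]+[K[0,2],K[1,2]]
E
python3 - <<'E'
import cv2
im=cv2.imread("pics/scene0.png");c=im[205:355,290:485]
cv2.imwrite("pics/sc_z.png",cv2.resize(c,None,fx=4,fy=4,interpolation=cv2.INTER_CUBIC))
im=cv2.imread("pics/side0.png");c=im[100:290,230:420]
cv2.imwrite("pics/si_z.png",cv2.resize(c,None,fx=3,fy=3,interpolation=cv2.INTER_CUBIC))
E
```

```text
(no output)
```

View pics/sc_z.png

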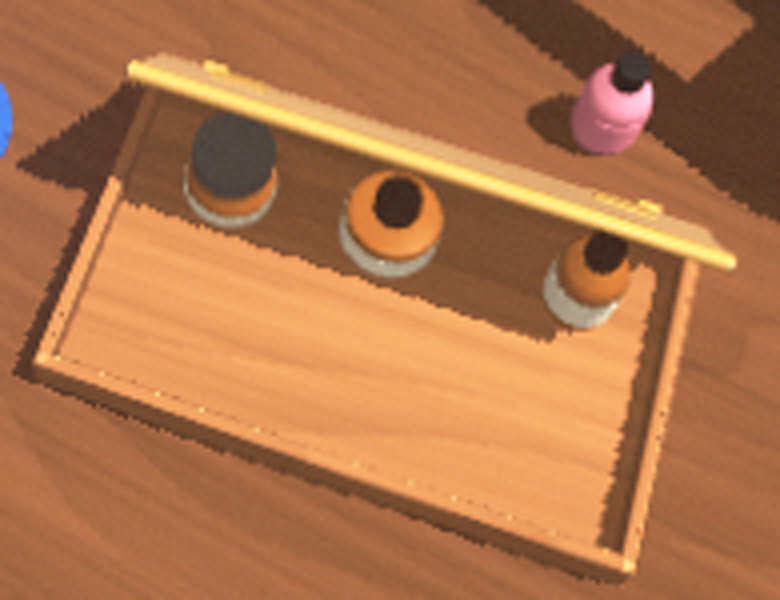

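View pics/si_z.png

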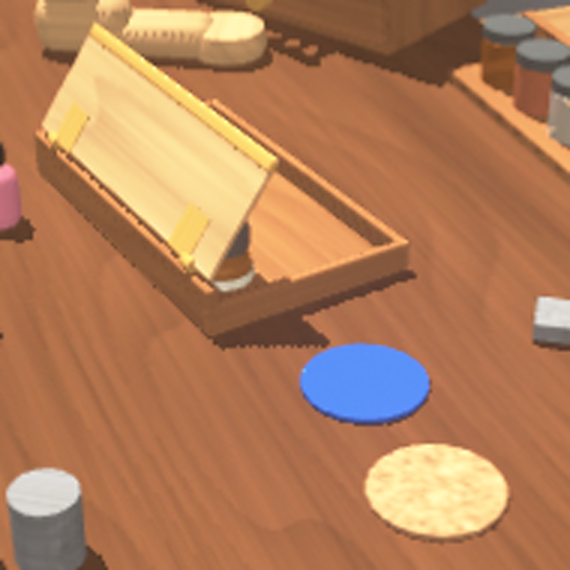

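```bash
python3 - <<'E'
from rig import eyes
from h import *
p=eyes.camera_params("scene");ps=eyes.camera_params("side")
z=lambda a,b:(290+a/4-.4,205+b/4-.4)
zs=lambda a,b:(230+a/3-.3,100+b/3-.3)
A=onz(p,z(38,362),26)[:2];B=onz(p,z(633,568),26)[:2]
print("far corners",A,B,np.linalg.norm(B-A))
C=onz(ps,zs(408,243),26)[:2];print("side far corner",C, "side near corner z40", onz(ps,zs(210,295),40)[:2], onz(ps,zs(38,132),40))
u=(B-A)/np.linalg.norm(B-A);ux=np.array([u[1],-u[0]]);
print("y axis",u,"x",ux,np.degrees(np.arctan2(u[1],u[0])))
o=(A+B)/2-90*ux;print("origin",o)
for uv in [(132,66),(733,262)]:
    e=onz(p,z(*uv),127)[:2]; print("edge",(e-o)@ux,(e-o)@u)
for uv in [(97,28),(275,163)]:
    e=onz(ps,zs(*uv),127)[:2]; print("edge side",(e-o)@ux,(e-o)@u)
# cap
for uv in [(607,250)]:
    e=onz(p,z(*uv),74)[:2]; print("cap",e,(e-o)@ux,(e-o)@u)
for uv in [(398,200)]:
    e=onz(p,z(*uv),54)[:2]; print("stoutcap",e,(e-o)@ux,(e-o)@u)
for uv in [(234,155)]:
    e=onz(p,z(*uv),51)[:2]; print("jar",e,(e-o)@ux,(e-o)@u)
for n,q,box in (("scene",p,(200,185,258,232)),("side",ps,(345,243,410,285))):
    im=cv2.imread(f"pics/{n}0.png");hsv=cv2.cvtColor(im,cv2.COLOR_BGR2HSV)
    x0,y0,x1,y1=box;m=np.zeros(im.shape[:2],np.uint8)
    sub=(hsv[...,2]>190).astype(np.uint8);m[y0:y1,x0:x1]=sub[y0:y1,x0:x1]
    cn=max(cv2.findContours(m,0,1)[0],key=cv2.contourArea);pts=np.array([onz(q,c[0]+0.,5)[:2] for c in cn])
    print(n,"mat",cv2.minEnclosingCircle(pts.astype(np.float32)))
E
```

```text
far corners [654.61260383  51.09377262] [601.10770211 341.31631355] 295.11336426782196
side far corner [654.45761606  47.74883416] side near corner z40 [480.67205113  13.95876363] [430.4498646  310.84884716  40.        ]
y axis [-0.18130288  0.98342731] x [0.98342731 0.18130288] 100.4456578489181
origin [539.35169539 179.88778423]
edge -27.51244567567725 -142.362585669575
edge -24.720111561611628 142.86032729337595
edge side -26.789367456086428 137.30579869480772
edge side -29.607918295784373 -146.61683227313932
cap [483.6048441  267.23307958] -38.98702254802985 96.00481300168117
stoutcap [500.47112964 167.23885293] -40.52949767467395 -5.390146052012445
jar [518.45751869  84.31541365] -37.875449571829954 -90.20030464768863
scene mat ((556.405517578125, -198.1571044921875), 46.548614501953125)
side mat ((554.9474487304688, -198.04441833496094), 45.88850402832031)
```

arm_command(
  commands=[
    [[0,0,0],[10.6,0,0]],
    [[0,0,0],[10.7,0,0]],
    [[0,0,0],[10.7,0,0]],
    [[0,0,0],[10.7,0,0]],
    [[0,0,0],[10.7,0,0]],
    [[0,0,0],[10.7,0,0]],
    [[0,0,0],[10.7,0,0]],
    [[0,0,0],[10.7,0,0]],
    [[0,0,0],[10.7,0,0]],
    [[0,0,0],[10.7,0,0]],
  ],
)

```text
clock: 1.4
position: [218.8, 585.2, 187.6]
ee_rot: [[-0.0, 0.791, -0.612], [-0.001, -0.612, -0.791], [-1.0, 0.0, 0.001]]
contact_force: [0.3, 0.3, -1.1]
grip_width: 91.8
```

arm_command(
  commands=[
    [[0,0,0],[10.7,0,0]],
    [[0,0,0],[10.7,0,0]],
    [[0,0,0],[10.7,0,0]],
    [[0,0,0],[10.4,0,0]],
    [[0,0,0],[0,0,0]],
  ],
)

```text
clock: 2.02
position: [218.8, 585.2, 187.6]
ee_rot: [[-0.0, 0.177, -0.984], [-0.0, -0.984, -0.177], [-1.0, 0.0, 0.0]]
contact_force: [-0.1, 0.5, 0.1]
grip_width: 91.8
```

```bash
cat >> h.py <<'E'
def delta(s,P,yaw=None):
    "tool-frame shift (cm) to world P; yaw error of tool y"
    R=np.array(s["ee_rot"]);d=R.T@(np.array(P)-s["position"])/10
    print("t",round(s["clock"],2),"pos",np.round(s["position"],1),"yaw",round(np.degrees(np.arctan2(R[1,1],R[0,1])),2),"down",np.round(R[:,0],4),"F",np.round(s["contact_force"],1),"w",round(s["grip_width"],1),"q",np.round(s["q"],2))
    print("shift cm",np.round(d,2)); return d
E
python3 - <<'E'
from rig import monitor
from h import *
delta(monitor.observe(),[583.5,283,220])
E
```

```text
t 2.02 pos [218.8 585.2 187.6] yaw -79.83 down [-2.e-04 -5.e-04 -1.e+00] F [-0.1  0.5  0.1] w 91.8 q [ 1.21  0.35  1.63 -0.    1.16  2.6 ]
shift cm [ -3.23  36.19 -30.56]
```

arm_command(
  commands=[
    [[-0.4,3.6,-3.0],[0,0,0]],
    [[-0.4,3.6,-3.0],[0,0,0]],
    [[-0.4,3.6,-3.0],[0,0,0]],
    [[-0.4,3.6,-3.0],[0,0,0]],
    [[-0.4,3.6,-3.0],[0,0,0]],
    [[-0.4,3.6,-3.0],[0,0,0]],
    [[-0.3,3.6,-3.0],[0,0,0]],
    [[-0.3,3.6,-3.0],[0,0,0]],
    [[-0.2,3.7,-3.3],[0,0,0]],
    [[0,3.7,-3.3],[0,0,0]],
  ],
  claw=0.55,
)

```text
clock: 3.28
position: [584.8, 281.6, 220.1]
ee_rot: [[0.0, 0.18, -0.984], [0.0, -0.984, -0.18], [-1.0, -0.0, -0.0]]
contact_force: [0.1, 0.5, 0.2]
grip_width: 50.7
```

arm_command(
  commands=[
    [[0,0,0],[0,0,0]],
    [[0,0,0],[0,0,0]],
  ],
)

```text
clock: 3.52
position: [583.0, 282.8, 219.5]
ee_rot: [[-0.001, 0.177, -0.984], [0.0, -0.984, -0.177], [-1.0, -0.0, 0.001]]
contact_force: [-0.5, 0.1, -1.0]
grip_width: 50.8
```

```bash
python3 - <<'E'
from rig import monitor,eyes
from h import *
s=monitor.observe();delta(s,[583.5,283,220])
p=eyes.camera_params("wrist");im=eyes.get_image("wrist")
np.savez("w1.npz",**p);cv2.imwrite("pics/w1.png",im)
cv2.imwrite("pics/sc1.png",eyes.get_image("scene"))
E
```

```text
t 3.52 pos [583.  282.8 219.5] yaw -79.79 down [-0.0011  0.     -1.    ] F [-0.5  0.1 -1. ] w 50.8 q [0.45 0.36 1.55 0.   1.23 1.84]
shift cm [-0.05 -0.01 -0.05]
```

View pics/w1.png

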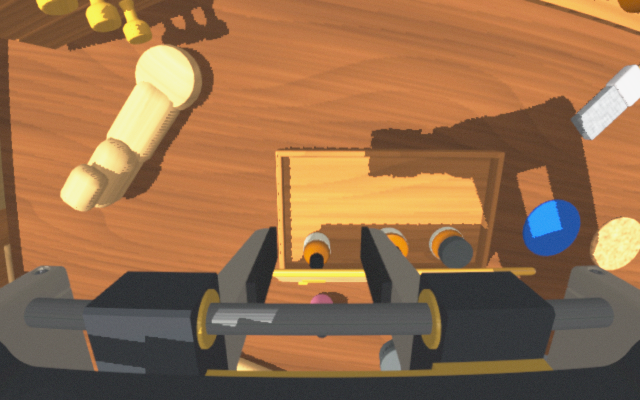

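View pics/sc1.png

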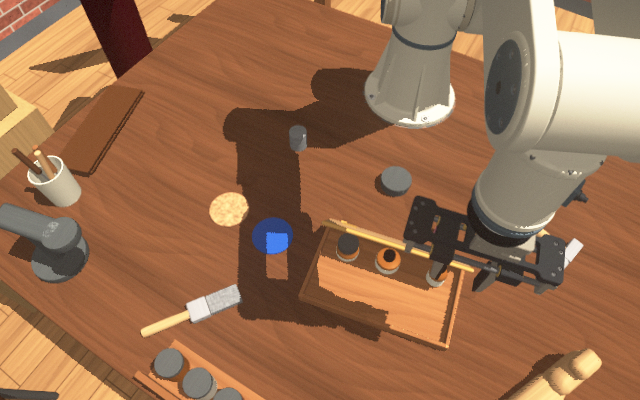

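```bash
python3 - <<'E'
import cv2
im=cv2.imread("pics/w1.png");c=im[140:300,260:520]
cv2.imwrite("pics/w1z.png",cv2.resize(c,None,fx=3,fy=3,interpolation=cv2.INTER_CUBIC))
E
```

```text
(no output)
```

View pics/w1z.png

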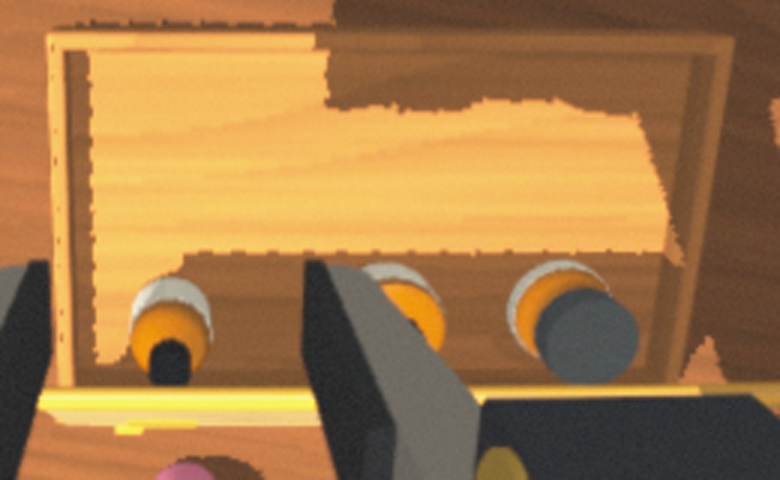

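```bash
python3 - <<'E'
from h import *
p=dict(np.load("w1.npz"))
z=lambda a,b:(260+a/3-.33,140+b/3-.33)
far=[onz(p,z(48,33),26)[:2],onz(p,z(733,38),26)[:2]]
B,A=far;print("far",B,A,np.linalg.norm(A-B));u=(B-A)/np.linalg.norm(B-A);ux=np.array([u[1],-u[0]]);print("yaw",np.degrees(np.arctan2(u[1],u[0])))
o=(A+B)/2-90*ux;print("o",o)
f=onz(p,z(171,277),6)[:2];print("rim front",f,"centre",f-18*ux,"tray",(f-18*ux-o)@ux,(f-o)@u)
for a in (131,212): 
  e=onz(p,z(a,303),25)[:2];print("edge",(e-o)@u)
e=onz(p,z(171,352),76)[:2];print("cap",e,(e-o)@ux,(e-o)@u)
e=onz(p,z(48,395),127)[:2];print("flapedge",e,(e-o)@ux,(e-o)@u)
E
```

```text
far [602.45753692 342.16810749] [654.47348795  49.80333028] 296.9559262138529
yaw 100.08819481514357
o [539.8569762  180.22097005]
rim front [494.57497449 269.74293543] centre [476.85326725 266.58998567] tray -46.900895436610874 96.06966330667939
edge 114.43750536872116
edge 76.98054848014256
cap [489.75447011 268.41202634] -33.87999860293531 95.60370924376444
flapedge [490.37054161 312.33345075] -25.580005067698057 138.73816383697553
```

arm_command(
  commands=[
    [[3.0,-0.1,0],[0,0,0]],
    [[3.0,0,0],[0,0,0]],
    [[3.0,0,0],[0,0,0]],
    [[3.0,0,0],[0,0,0]],
    [[3.0,0,0],[0,0,0]],
    [[2.5,0,0],[0,0,0]],
    [[2.0,0,0],[0,0,0]],
    [[1.0,0,0],[0,0,0]],
    [[0,0,0],[0,0,0]],
    [[0,0,0],[0,0,0]],
  ],
)

```text
clock: 4.88
position: [584.0, 284.1, 15.8]
ee_rot: [[0.001, 0.176, -0.984], [0.001, -0.984, -0.176], [-1.0, -0.0, -0.001]]
contact_force: [0.1, 0.0, 0.7]
grip_width: 50.4
```

```bash
python3 - <<'E'
from rig import monitor,eyes
from h import *
s=monitor.observe();delta(s,[480,266.5,14])
p=eyes.camera_params("wrist");im=eyes.get_image("wrist")
np.savez("w2.npz",**p);cv2.imwrite("pics/w2.png",im)
E
```

```text
t 4.88 pos [584.  284.1  15.8] yaw -79.89 down [ 1.2e-03  6.0e-04 -1.0e+00] F [0.1 0.  0.7] w 50.4 q [0.45 0.58 1.7  0.   0.86 1.84]
shift cm [ 0.16 -0.1  10.55]
```

View pics/w2.png

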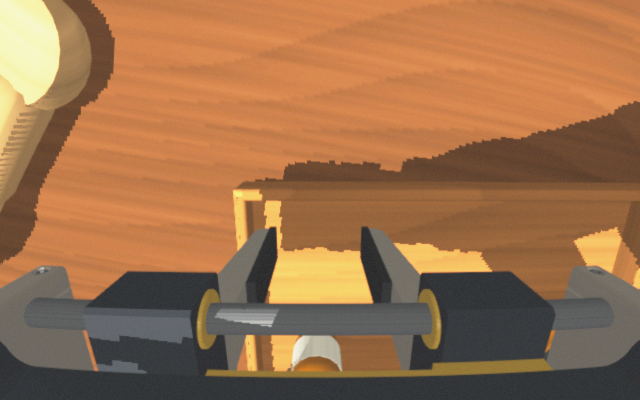

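arm_command(
  commands=[
    [[0.1,-0.1,1.2],[0,0,0]],
    [[0,0,1.2],[0,0,0]],
    [[0,0,1.2],[0,0,0]],
    [[0,0,1.2],[0,0,0]],
    [[0,0,1.2],[0,0,0]],
    [[0,0,0.8],[0,0,0]],
    [[0,0,0.4],[0,0,0]],
    [[0,0,0],[0,0,0]],
  ],
)

```text
clock: 5.92
position: [513.3, 272.3, 14.3]
ee_rot: [[0.002, 0.175, -0.984], [0.001, -0.984, -0.175], [-1.0, -0.0, -0.002]]
contact_force: [4.1, 0.3, 0.9]
grip_width: 50.2
```

```bash
python3 - <<'E'
from rig import monitor,eyes
from h import *
s=monitor.observe();delta(s,[480,266.5,14])
cv2.imwrite("pics/w3.png",np.vstack([eyes.get_image("wrist")[200:],eyes.get_image("side")]))
E
```

```text
t 5.92 pos [513.3 272.3  14.3] yaw -79.89 down [ 1.7e-03  6.0e-04 -1.0e+00] F [4.1 0.3 0.9] w 50.2 q [ 0.49  0.5   1.86 -0.    0.78  1.88]
shift cm [ 0.03 -0.01  3.38]
```

View pics/w3.png

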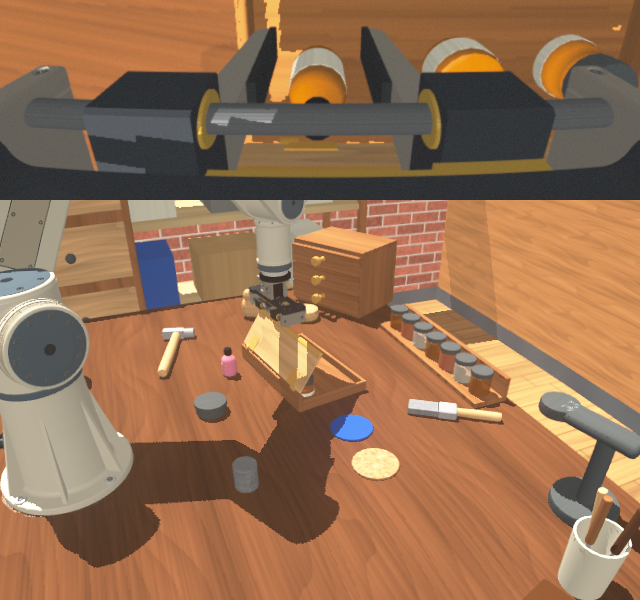

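arm_command(
  commands=[
    [[0,0,0.8],[0,0,0]],
    [[0,0,0.8],[0,0,0]],
    [[0,0,0.8],[0,0,0]],
    [[0,0,0.6],[0,0,0]],
    [[0,0,0.4],[0,0,0]],
    [[0,0,0],[0,0,0]],
    [[0,0,0],[0,0,0]],
  ],
)

```text
clock: 6.9
position: [494.5, 270.4, 23.1]
ee_rot: [[0.027, 0.177, -0.984], [0.009, -0.984, -0.177], [-1.0, -0.004, -0.028]]
contact_force: [28.2, -10.8, 59.3]
grip_width: 50.6
```

```bash
python3 - <<'E'
from rig import monitor,eyes
from h import *
s=monitor.observe();delta(s,[480,266.5,14])
p=eyes.camera_params("wrist");np.savez("w4.npz",**p)
a=eyes.get_image("wrist");cv2.imwrite("pics/w4w.png",a)
cv2.imwrite("pics/w4.png",np.vstack([a[200:],cv2.resize(eyes.get_image("scene")[180:360,280:500],(480,393))[:, :].copy() if 0 else cv2.resize(eyes.get_image("scene")[170:360,250:554],(640,400))]))
E
```

```text
t 6.9 pos [494.5 270.4  23.1] yaw -79.79 down [ 0.0267  0.009  -0.9996] F [ 28.2 -10.8  59.3] w 50.6 q [ 0.5   0.46  1.91 -0.01  0.74  1.9 ]
shift cm [0.87 0.13 1.52]
```

View pics/w4.png

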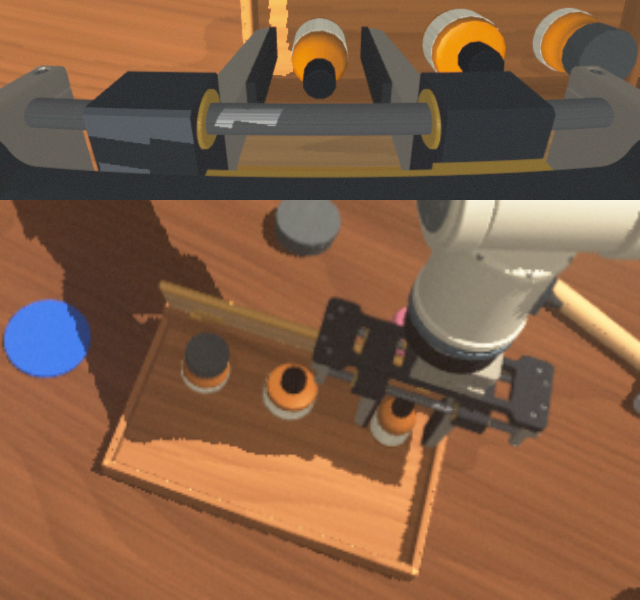

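arm_command(
  commands=[
    [[-0.6,0,-1.0],[0,0,0]],
    [[0,0,-0.8],[0,0,0]],
    [[0,0,0],[0,0,0]],
  ],
)

```text
clock: 7.38
position: [499.6, 270.3, 21.0]
ee_rot: [[0.004, 0.175, -0.984], [0.002, -0.984, -0.175], [-1.0, -0.001, -0.005]]
contact_force: [9.4, 0.4, 10.6]
grip_width: 50.3
```

```bash
python3 - <<'E'
from rig import monitor,eyes
from h import *
s=monitor.observe();delta(s,[480,266.5,14]);print(s["wrist_torque"])
cv2.imwrite("pics/s5.png",cv2.resize(eyes.get_image("side")[50:250,200:400],(600,600),interpolation=cv2.INTER_CUBIC))
E
```

```text
t 7.38 pos [499.6 270.3  21. ] yaw -79.89 down [ 0.0044  0.0019 -1.    ] F [ 9.4  0.4 10.6] w 50.3 q [ 0.49  0.47  1.89 -0.    0.78  1.89]
shift cm [0.69 0.03 2.  ]
[-0.53314973 -0.57729945  0.11048309]
```

View pics/s5.png

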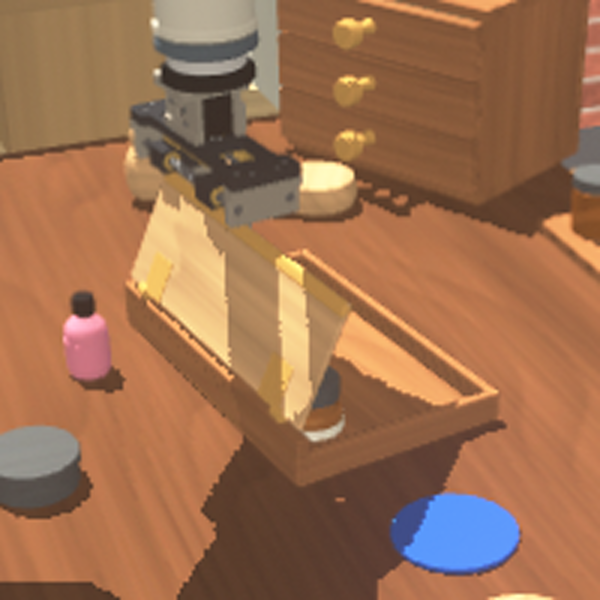

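```bash
python3 - <<'E'
from rig import eyes
from h import *
ps=eyes.camera_params("side");p=eyes.camera_params("scene")
ux=np.array([.9846,.1752]);u=np.array([-.1752,.9846]);o=np.array([540.3,179.6])
def W(x,y,z): return np.array([*(o+x*ux+y*u),z])
for th in np.arange(0,1,.1):
    a=np.radians(55)+th
    e=(-84+100*np.cos(a),45+100*np.sin(a)); 
    print(round(th,1),np.round(e,0),proj(ps,W(e[0],-145,e[1])).round(1),proj(p,W(e[0],-145,e[1])).round(1))
E
python3 - <<'E'
import cv2
cv2.imwrite("pics/w4wz.png",cv2.imread("pics/w4w.png")[180:])
E
```

```text
0.0 [-27. 127.] [[322.2 153.5]] [[321. 221.]]
0.1 [-35. 132.] [[318.8 152.2]] [[322.6 216. ]]
0.2 [-44. 137.] [[315.1 151.4]] [[324.2 210.9]]
0.3 [-53. 140.] [[311.3 151. ]] [[325.9 206. ]]
0.4 [-63. 143.] [[307.2 151. ]] [[327.7 201.2]]
0.5 [-73. 144.] [[303.1 151.5]] [[329.5 196.7]]
0.6 [-83. 145.] [[298.9 152.4]] [[331.2 192.4]]
0.7 [-93. 145.] [[294.6 153.8]] [[333.  188.5]]
0.8 [-103.  143.] [[290.4 155.6]] [[334.6 184.9]]
0.9 [-113.  141.] [[286.2 157.9]] [[336.2 181.8]]
```

View pics/w4w.png

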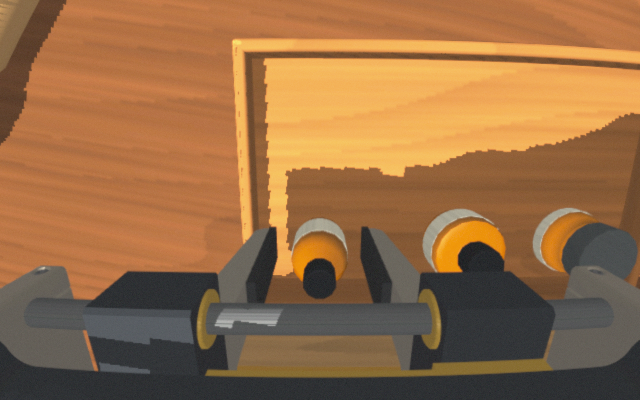

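arm_command(
  commands=[
    [[-0.8,0,0],[0,0,0]],
    [[-0.5,0,0],[0,0,0]],
    [[0,0,0],[0,0,0]],
    [[0,0,0],[0,0,0]],
  ],
)

```text
clock: 7.92
position: [496.7, 269.2, 32.8]
ee_rot: [[0.0, 0.175, -0.984], [-0.0, -0.984, -0.175], [-1.0, 0.0, -0.0]]
contact_force: [3.3, -0.3, 0.6]
grip_width: 50.4
```

```bash
python3 - <<'E'
from rig import monitor,eyes
from h import *
s=monitor.observe();delta(s,[482,266.9,33]);print(s["wrist_torque"])
E
```

```text
t 7.92 pos [496.7 269.2  32.8] yaw -79.9 down [ 1.e-04 -0.e+00 -1.e+00] F [ 3.3 -0.3  0.6] w 50.4 q [ 0.49  0.46  1.88 -0.    0.8   1.89]
shift cm [-0.02 -0.03  1.49]
[-0.09739921 -0.25810732 -0.07456393]
```

arm_command(
  commands=[
    [[0,0,0.4],[0,0,0]],
    [[0,0,0.3],[0,0,0]],
    [[0,0,0],[0,0,0]],
  ],
)

```text
clock: 8.3
position: [490.3, 268.4, 33.4]
ee_rot: [[0.001, 0.175, -0.985], [0.001, -0.985, -0.175], [-1.0, -0.001, -0.002]]
contact_force: [4.8, 0.9, 2.9]
grip_width: 50.7
```

arm_command(
  commands=[
    [[-0.2,0,0],[0,0,0]],
    [[0,0,0.4],[0,0,0]],
    [[0,0,0],[0,0,0]],
  ],
)

```text
clock: 8.68
position: [485.7, 267.3, 35.0]
ee_rot: [[0.0, 0.175, -0.984], [0.0, -0.984, -0.175], [-1.0, -0.0, -0.0]]
contact_force: [3.6, -0.4, 1.6]
grip_width: 50.6
```

```bash
python3 - <<'E'
from rig import monitor,eyes
from h import *
s=monitor.observe();delta(s,[482,266.9,33]);print(s["wrist_torque"])
p=eyes.camera_params("wrist");np.savez("w6.npz",**p)
a=eyes.get_image("wrist");cv2.imwrite("pics/w6.png",a)
cv2.imwrite("pics/s6.png",cv2.resize(eyes.get_image("side")[50:250,200:400],(600,600),interpolation=cv2.INTER_CUBIC))
E
```

```text
t 8.68 pos [485.7 267.3  35. ] yaw -79.9 down [ 2.e-04  1.e-04 -1.e+00] F [ 3.6 -0.4  1.6] w 50.6 q [ 0.5   0.44  1.91 -0.    0.8   1.89]
shift cm [ 0.2  -0.02  0.37]
[ 0.06266415 -0.23767311  0.0092299 ]
```

View pics/w6.png

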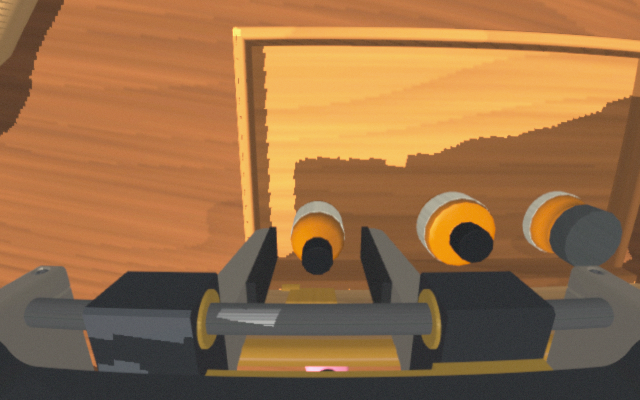

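View pics/s6.png

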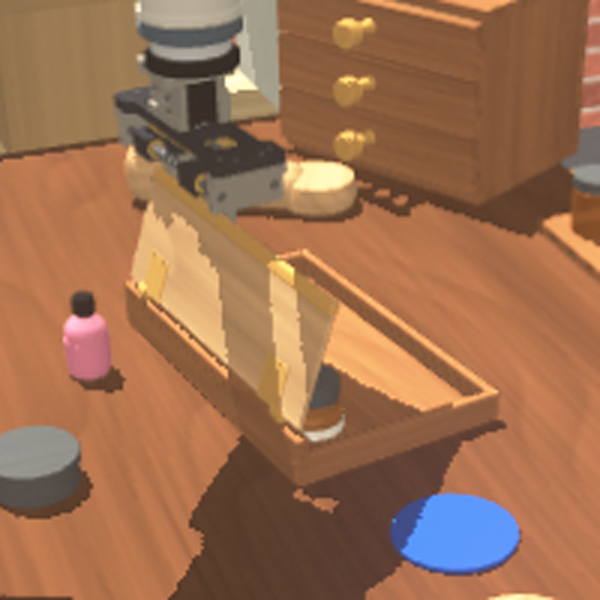

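```bash
python3 - <<'E'
from h import *
p=dict(np.load("w6.npz"))
ux=np.array([.9846,.1752]);u=np.array([-.1752,.9846]);o=np.array([540.3,179.6])
T=lambda e:np.round([(e-o)@ux,(e-o)@u],1)
print("rim->centre",T(onz(p,(317,202.5),6)[:2])-[18,0])
for x,y in((317,243),(317,256)): print("captop",T(onz(p,(x,y),76)[:2]))
for x in(291.5,344.5): print(T(onz(p,(x,237),45)[:2]))
# tip positions
for x in (-10,0,10):print(x,proj(p,np.array([*(o+(-38.4+x)*ux+95.6*u),35])))
E
```

```text
rim->centre [-47.8  97.2]
captop [-32.9  96.8]
captop [-40.8  96.8]
[-42.3 113.9]
[-42.2  78.9]
-10 [[319.09782315 239.67351369]]
0 [[319.11812668 226.19926095]]
10 [[319.13881421 212.36226968]]
```

arm_command(
  commands=[
    [[0,0,0.3],[0,0,0]],
    [[0.2,0,0.3],[0,0,0]],
    [[0,0,0],[0,0,0]],
    [[0,0,0],[0,0,0]],
  ],
)

```text
clock: 9.28
position: [479.5, 266.1, 32.6]
ee_rot: [[-0.001, 0.175, -0.984], [-0.0, -0.984, -0.175], [-1.0, 0.0, 0.001]]
contact_force: [4.1, 1.9, 1.4]
grip_width: 50.4
```

arm_command(
  commands=[
    [[0,0,0],[0,0,0]],
    [[0,0,0],[0,0,0]],
    [[0,0,0],[0,0,0]],
    [[0,0,0],[0,0,0]],
    [[0,0,0],[0,0,0]],
    [[0,0,0],[0,0,0]],
  ],
  claw=0.2,
  force=18,
)

```text
clock: 10.02
position: [479.8, 266.2, 32.8]
ee_rot: [[-0.0, 0.175, -0.984], [-0.0, -0.984, -0.175], [-1.0, 0.0, 0.0]]
contact_force: [2.5, 2.0, -0.4]
grip_width: 18.4
```

```bash
python3 - <<'E'
from rig import monitor,eyes
from h import *
s=monitor.observe();delta(s,[482,266.9,33]);print(s["wrist_torque"])
cv2.imwrite("pics/w7.png",eyes.get_image("wrist"))
E
```

```text
t 10.03 pos [479.8 266.2  32.8] yaw -79.9 down [-2.e-04 -1.e-04 -1.e+00] F [ 2.5  2.  -0.4] w 18.4 q [0.5  0.44 1.92 0.   0.79 1.9 ]
shift cm [-0.02 -0.03 -0.23]
[ 0.22079527 -0.19595361 -0.05117357]
```

View pics/w7.png

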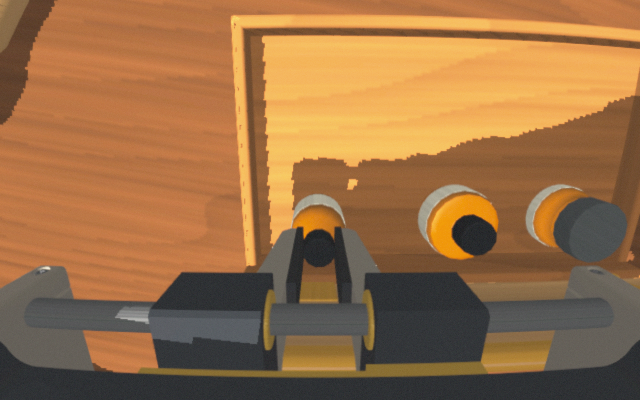

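```bash
python3 - <<'E'
from rig import eyes
from h import *
p=eyes.camera_params("wrist")
im=cv2.imread("pics/w7.png");cv2.imwrite("pics/w7z.png",cv2.resize(im[170:390,240:400],None,fx=4,fy=4,interpolation=cv2.INTER_CUBIC)[:600])
ux=np.array([.9846,.1752]);u=np.array([-.1752,.9846]);o=np.array([540.3,179.6])
T=lambda e:np.round([(e-o)@ux,(e-o)@u],1)
print("rim->centre",T(onz(p,(320,195),6)[:2])-[18,0])
for x,y in((320,240),(320,250)): print("captop",T(onz(p,(x,y),76)[:2]))
for n,X in dict(tip=(-44.5,96,33),grasp=(-44.5,96,52)).items(): print(n,proj(p,np.array([*(o+X[0]*ux+X[1]*u),X[2]])))
c=-p["R"].T@p["t"];print(T(c[:2]),c[2])
E
```

```text
rim->centre [-47.3  94.9]
captop [-36.2  95.1]
captop [-42.1  95.1]
tip [[318.46149913 226.4214397 ]]
grasp [[318.43917137 237.1212489 ]]
[29.6 95.9] 229.75794747587432
```

View pics/w7z.png

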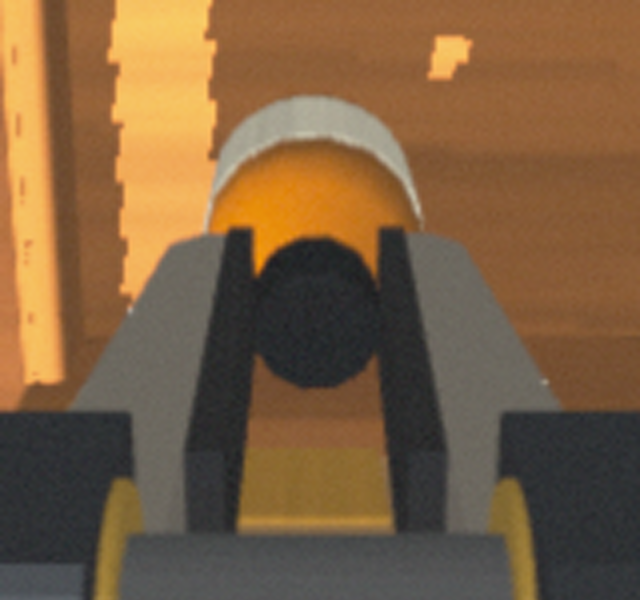

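arm_command(
  commands=[
    [[0,0,0],[0,0,0]],
    [[0,0,0],[0,0,0]],
    [[0,0,0],[0,0,0]],
    [[0,0,0],[0,0,0]],
  ],
  claw=0.55,
)

```text
clock: 10.58
position: [479.9, 266.2, 32.9]
ee_rot: [[0.0, 0.175, -0.985], [-0.0, -0.985, -0.175], [-1.0, 0.0, -0.0]]
contact_force: [4.2, -0.5, -0.2]
grip_width: 50.3
```

arm_command(
  commands=[
    [[0,0,-1.0],[0,0,0]],
    [[0,0,-1.5],[0,0,0]],
    [[0,0,-1.5],[0,0,0]],
    [[0,0,-1.5],[0,0,0]],
    [[0,0,-1.5],[0,0,0]],
    [[0,0,-1.5],[0,0,0]],
    [[0,0,-0.8],[0,0,0]],
    [[0,0,0],[0,0,0]],
    [[0,0,0],[0,0,0]],
  ],
)

```text
clock: 11.7
position: [570.9, 282.4, 32.7]
ee_rot: [[-0.001, 0.175, -0.985], [-0.0, -0.985, -0.175], [-1.0, 0.0, 0.001]]
contact_force: [-0.5, 0.6, 0.3]
grip_width: 50.5
```

```bash
python3 - <<'E'
from rig import monitor,eyes
from h import *
s=monitor.observe();delta(s,[480,266.5,-3]);print(s["wrist_torque"])
p=eyes.camera_params("wrist");np.savez("w8.npz",**p)
cv2.imwrite("pics/w8.png",eyes.get_image("wrist"));a=eyes.get_image("scene");cv2.imwrite("pics/sc8.png",a)
cv2.imwrite("pics/sc8z.png",cv2.resize(a[210:350,370:530],None,fx=4,fy=4,interpolation=cv2.INTER_CUBIC))
E
```

```text
t 11.7 pos [570.9 282.4  32.7] yaw -79.9 down [-7.e-04 -3.e-04 -1.e+00] F [-0.5  0.6  0.3] w 50.5 q [0.46 0.54 1.72 0.   0.88 1.85]
shift cm [ 3.58 -0.03  9.23]
[-0.01795873  0.20555539  0.00111108]
```

View pics/w8.png

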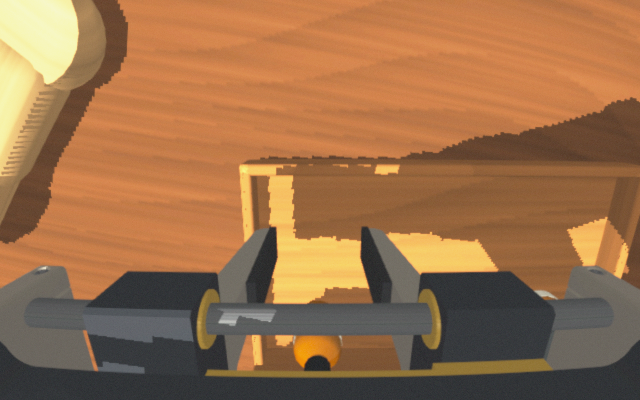

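View pics/sc8z.png

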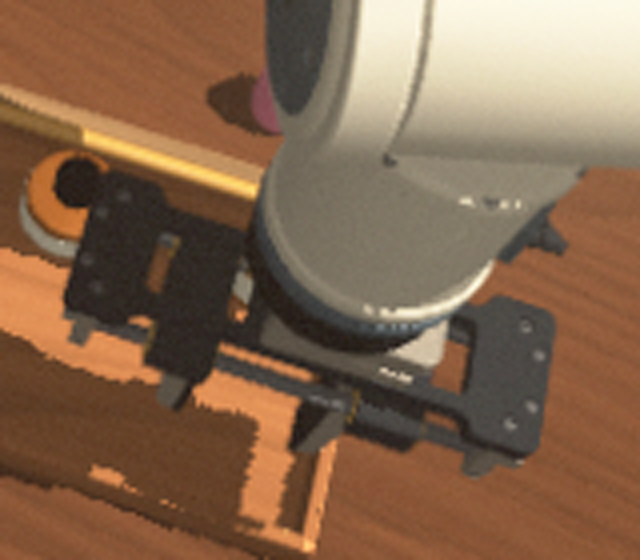

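```bash
python3 - <<'E'
from rig import eyes
from h import *
pw=dict(np.load("w8.npz"));p=eyes.camera_params("scene")
ux=np.array([.9846,.1752]);u=np.array([-.1752,.9846]);o=np.array([540.3,179.6])
def tri(a,b):
    c1,v1=ray(pw,a);c2,v2=ray(p,b)
    t=np.linalg.lstsq(np.stack([v1,-v2],1),c2-c1,rcond=None)[0]
    A,B=c1+t[0]*v1,c2+t[1]*v2;X=(A+B)/2
    print(np.round([(X[:2]-o)@ux,(X[:2]-o)@u,X[2]],1),"gap",round(np.linalg.norm(A-B),1))
z=lambda a,b:(370+a/4-.4,210+b/4-.4)
tri((363,228),z(183,406));tri((366,228),z(172,408));tri((276,228),z(297,445));tri((273,229),z(306,450))
tcp=np.array([570.9,282.4]);print("tcp tray",(tcp-o)@ux,(tcp-o)@u)
E
```

```text
[59.  70.4 66.5] gap 1.3
[56.3 67.1 56. ] gap 1.2
[101.9 103.6 177.9] gap 0.8
[145.4  86.3 289.8] gap 0.1
tcp tray 48.13932000000002 95.85575999999998
```

arm_command(
  commands=[
    [[1.2,0,0],[0,0,0]],
    [[1.2,0,0],[0,0,0]],
    [[0.8,0,0],[0,0,0]],
    [[0.6,0,0],[0,0,0]],
    [[0.4,0,0],[0,0,0]],
    [[0,0,0],[0,0,0]],
    [[0,0,0],[0,0,0]],
  ],
)

```text
clock: 12.68
position: [571.7, 282.6, -8.8]
ee_rot: [[0.0, 0.175, -0.985], [0.0, -0.985, -0.175], [-1.0, -0.0, -0.0]]
contact_force: [0.3, 0.0, 0.8]
grip_width: 50.8
```

```bash
python3 - <<'E'
from rig import monitor,eyes
from h import *
s=monitor.observe();delta(s,[480,266.5,-9]);print(s["wrist_torque"])
p=eyes.camera_params("wrist");np.savez("w9.npz",**p)
cv2.imwrite("pics/w9.png",eyes.get_image("wrist"));a=eyes.get_image("scene");cv2.imwrite("pics/sc9.png",a)
cv2.imwrite("pics/sc9z.png",cv2.resize(a[210:350,370:530],None,fx=4,fy=4,interpolation=cv2.INTER_CUBIC))
E
```

```text
t 12.68 pos [571.7 282.6  -8.8] yaw -79.9 down [ 4.e-04  2.e-04 -1.e+00] F [0.3 0.  0.8] w 50.8 q [ 0.46  0.6   1.73 -0.    0.8   1.85]
shift cm [ 0.01 -0.02  9.31]
[-0.06012473  0.12894939  0.01221775]
```

View pics/w9.png

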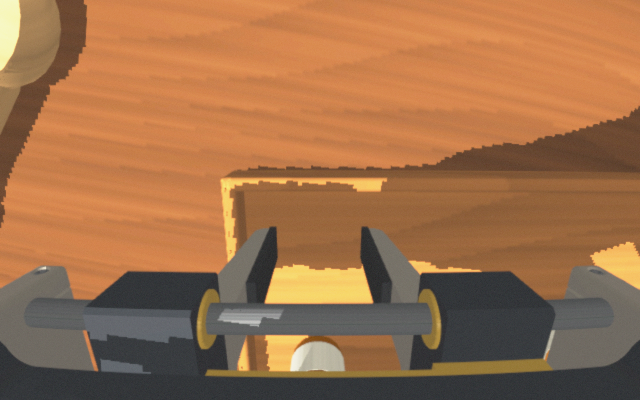

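View pics/sc9z.png

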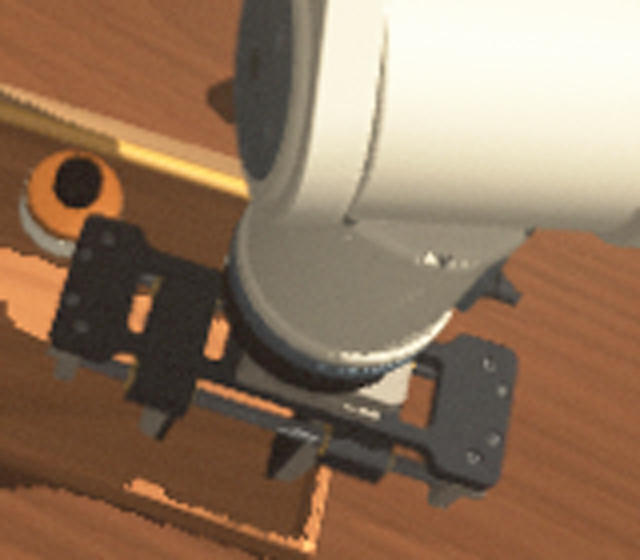

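arm_command(
  commands=[
    [[0,0,1.0],[0,0,0]],
    [[0,0,1.0],[0,0,0]],
    [[0,0,1.0],[0,0,0]],
    [[0,0,0.8],[0,0,0]],
    [[0,0,0.6],[0,0,0]],
    [[0,0,0.3],[0,0,0]],
    [[0,0,0],[0,0,0]],
  ],
)

```text
clock: 13.65
position: [527.3, 275.2, -7.9]
ee_rot: [[0.004, 0.175, -0.984], [0.002, -0.984, -0.175], [-1.0, -0.001, -0.004]]
contact_force: [5.7, 0.2, 4.3]
grip_width: 50.7
```

arm_command(
  commands=[
    [[0,0,0.6],[0,0,0]],
    [[0,0,0.6],[0,0,0]],
    [[0,0,0],[0,0,0]],
  ],
)

```text
clock: 14.02
position: [513.3, 272.3, -8.9]
ee_rot: [[0.0, 0.176, -0.984], [0.0, -0.984, -0.176], [-1.0, 0.0, -0.0]]
contact_force: [2.5, 0.5, 1.9]
grip_width: 50.5
```

```bash
python3 - <<'E'
from rig import monitor,eyes
from h import *
s=monitor.observe();delta(s,[480,266.5,-9]);print(s["wrist_torque"])
a=eyes.get_image("wrist")[200:]
b=cv2.resize(eyes.get_image("side")[60:185,200:400],(640,400),interpolation=cv2.INTER_CUBIC)
cv2.imwrite("pics/w10.png",np.vstack([a,b]))
E
```

```text
t 14.03 pos [513.3 272.3  -8.9] yaw -79.87 down [ 4.e-04  0.e+00 -1.e+00] F [2.5 0.5 1.9] w 50.5 q [ 0.49  0.54  1.86 -0.    0.74  1.88]
shift cm [ 0.   -0.02  3.38]
[-0.09890951 -0.0933865   0.2774646 ]
```

View pics/w10.png

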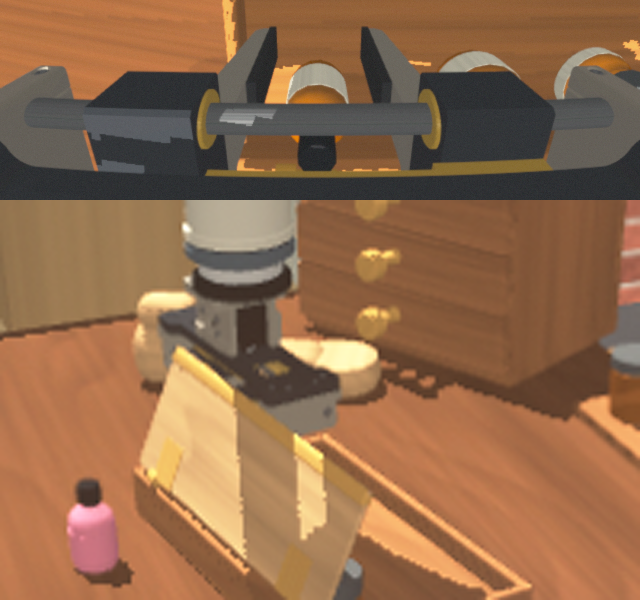

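arm_command(
  commands=[
    [[0,0,0.6],[0,0,0]],
    [[0,0,0.6],[0,0,0]],
    [[0,0,0.4],[0,0,0]],
    [[0,0,0],[0,0,0]],
  ],
)

```text
clock: 14.62
position: [496.9, 269.2, -9.3]
ee_rot: [[-0.001, 0.175, -0.984], [-0.0, -0.984, -0.175], [-1.0, 0.0, 0.001]]
contact_force: [3.3, -0.8, -0.5]
grip_width: 50.4
```

arm_command(
  commands=[
    [[0,0,0.5],[0,0,0]],
    [[0,0,0.5],[0,0,0]],
    [[0,0,0.3],[0,0,0]],
    [[0,0,0],[0,0,0]],
  ],
)

```text
clock: 15.12
position: [484.5, 267.0, -9.1]
ee_rot: [[-0.0, 0.175, -0.984], [-0.0, -0.984, -0.175], [-1.0, 0.0, 0.0]]
contact_force: [2.7, 0.7, 0.4]
grip_width: 50.5
```

```bash
python3 - <<'E'
from rig import monitor,eyes
from h import *
s=monitor.observe();delta(s,[480,266.5,-9]);print(s["wrist_torque"])
p=eyes.camera_params("wrist");a=eyes.get_image("wrist")[200:]
np.savez("w11.npz",**p)
b=cv2.resize(eyes.get_image("side")[60:185,200:400],(640,400),interpolation=cv2.INTER_CUBIC)
cv2.imwrite("pics/w11.png",np.vstack([a,b]))
E
```

```text
t 15.12 pos [484.5 267.   -9.1] yaw -79.9 down [-3.e-04 -1.e-04 -1.e+00] F [2.7 0.7 0.4] w 50.5 q [0.5  0.51 1.93 0.   0.71 1.9 ]
shift cm [-0.01 -0.03  0.45]
[-0.02087705 -0.06620105  0.3210306 ]
```

View pics/w11.png

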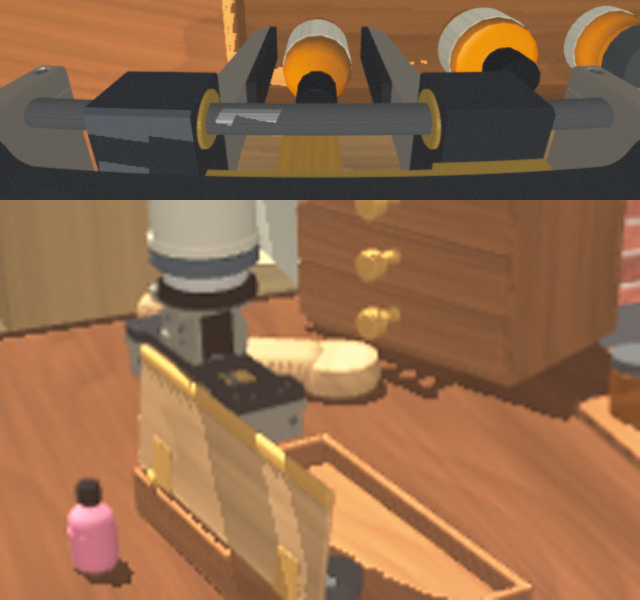

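arm_command(
  commands=[
    [[0,0,0.3],[0,0,0]],
    [[0,0,0.2],[0,0,0]],
    [[0,0,0],[0,0,0]],
  ],
)

```text
clock: 15.6
position: [479.7, 266.2, -9.1]
ee_rot: [[-0.0, 0.175, -0.985], [-0.0, -0.985, -0.175], [-1.0, 0.0, 0.0]]
contact_force: [2.9, 0.8, 0.2]
grip_width: 50.8
```

arm_command(
  commands=[
    [[0,0,0],[0,0,0]],
    [[0,0,0],[0,0,0]],
    [[0,0,0],[0,0,0]],
    [[0,0,0],[0,0,0]],
    [[0,0,0],[0,0,0]],
  ],
  claw=0.2,
  force=18,
)

```text
clock: 16.23
position: [480.0, 266.3, -9.1]
ee_rot: [[0.0, 0.175, -0.985], [0.0, -0.985, -0.175], [-1.0, -0.0, -0.0]]
contact_force: [4.2, 1.4, 0.2]
grip_width: 35.5
```

```bash
python3 - <<'E'
from rig import monitor,eyes
from h import *
s=monitor.observe();delta(s,[480,266.5,-9]);print(s["wrist_torque"])
a=eyes.get_image("wrist")[150:];cv2.imwrite("pics/w12.png",a)
E
```

```text
t 16.23 pos [480.  266.3  -9.1] yaw -79.9 down [ 1.e-04  1.e-04 -1.e+00] F [4.2 1.4 0.2] w 35.5 q [0.5  0.5  1.94 0.   0.7  1.9 ]
shift cm [-0.01 -0.02 -0.01]
[ 0.0843905  -0.08395923  0.26200746]
```

View pics/w12.png

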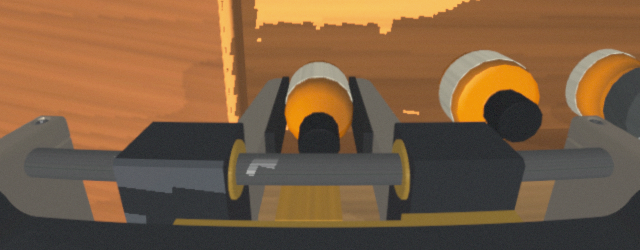

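arm_command(
  commands=[
    [[-0.4,0,0],[0,0,0]],
    [[-0.5,0,0],[0,0,0]],
    [[0,0,0],[0,0,0]],
  ],
)

```text
clock: 16.65
position: [480.2, 266.3, 0.3]
ee_rot: [[0.001, 0.175, -0.985], [0.0, -0.985, -0.175], [-1.0, -0.0, -0.001]]
contact_force: [4.1, -1.1, 0.8]
grip_width: 35.3
```

arm_command(
  commands=[
    [[0,0,-0.5],[0,0,0]],
    [[0,0,-0.9],[0,0,0]],
    [[0,0,-0.9],[0,0,0]],
    [[0,0,-0.9],[0,0,0]],
    [[0,0,-0.9],[0,0,0]],
    [[0,0,-0.9],[0,0,0]],
    [[0,0,-1.0],[0,0,0]],
    [[0,0,-1.2],[0,0,0]],
    [[0,0,-0.8],[0,0,0]],
    [[0,0,0],[0,0,0]],
  ],
)

```text
clock: 17.9
position: [559.3, 280.4, -0.1]
ee_rot: [[0.0, 0.175, -0.985], [0.0, -0.985, -0.175], [-1.0, -0.0, -0.0]]
contact_force: [-0.2, -0.5, -2.3]
grip_width: 35.6
```

```bash
python3 - <<'E'
from rig import monitor,eyes
from h import *
s=monitor.observe();delta(s,[555.5,-198,120]);print(s["wrist_torque"])
a=eyes.get_image("wrist")[200:]
b=eyes.get_image("scene")
cv2.imwrite("pics/w13.png",np.vstack([a,b]))
E
```

```text
t 17.9 pos [ 5.593e+02  2.804e+02 -1.000e-01] yaw -79.91 down [ 3.e-04  2.e-04 -1.e+00] F [-0.2 -0.5 -2.3] w 35.6 q [0.46 0.58 1.76 0.   0.81 1.86]
shift cm [-12.02  47.03   8.75]
[-0.0418054   0.14307148 -0.0006067 ]
```

View pics/w13.png

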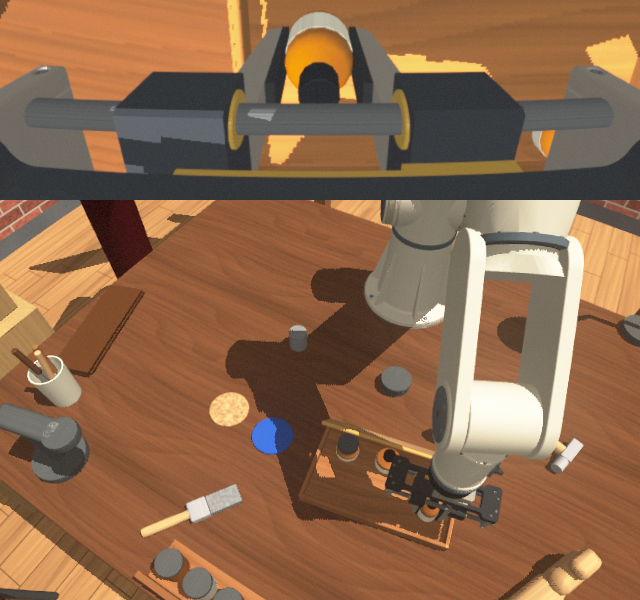

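arm_command(
  commands=[
    [[-2,0,0],[0,0,0]],
    [[-3,0,0],[0,0,0]],
    [[-3.5,0,0],[0,0,0]],
    [[-3.5,0,0],[0,0,0]],
    [[-2,0,0],[0,0,0]],
    [[-1,0,0],[0,0,0]],
  ],
)

```text
clock: 18.75
position: [559.1, 280.6, 152.5]
ee_rot: [[0.003, 0.176, -0.984], [0.001, -0.984, -0.176], [-1.0, -0.001, -0.003]]
contact_force: [-0.5, -0.6, -1.6]
grip_width: 35.5
```

arm_command(
  commands=[
    [[0,3,0],[0,0,0]],
    [[0,4,0],[0,0,0]],
    [[0,5,1],[0,0,0]],
    [[0,5,1],[0,0,0]],
    [[0,6,1.5],[0,0,0]],
    [[0,6,1.5],[0,0,0]],
    [[0,5,1.5],[0,0,0]],
    [[0,5,1.2],[0,0,0]],
    [[0,4,1],[0,0,0]],
    [[0,3,0],[0,0,0]],
  ],
)

```text
clock: 20.0
position: [552.6, -189.5, 149.9]
ee_rot: [[-0.001, 0.174, -0.985], [0.0, -0.985, -0.174], [-1.0, -0.0, 0.001]]
contact_force: [1.0, 0.8, -1.2]
grip_width: 35.9
```

arm_command(
  commands=[
    [[0,1,0],[0,0,0]],
    [[0,0,0],[0,0,0]],
    [[0,0,0],[0,0,0]],
  ],
)

```text
clock: 20.38
position: [555.1, -196.6, 149.8]
ee_rot: [[-0.001, 0.176, -0.984], [0.0, -0.984, -0.176], [-1.0, -0.001, 0.0]]
contact_force: [0.4, 0.2, -0.7]
grip_width: 35.5
```

```bash
python3 - <<'E'
from rig import monitor,eyes
from h import *
s=monitor.observe();delta(s,[555.5,-198,20]);print(s["wrist_torque"])
p=eyes.camera_params("wrist");a=eyes.get_image("wrist");np.savez("w14.npz",**p)
b=eyes.get_image("scene");cv2.imwrite("pics/sc14.png",b);cv2.imwrite("pics/wr14.png",a)
cv2.imwrite("pics/w14.png",np.vstack([a[100:],b[120:]]))
c=eyes.get_image("side");cv2.imwrite("pics/si14.png",c)
E
```

```text
t 20.38 pos [ 555.1 -196.6  149.8] yaw -79.86 down [-6.e-04  5.e-04 -1.e+00] F [ 0.4  0.2 -0.7] w 35.5 q [-0.34  0.34  1.75  0.    1.06  1.05]
shift cm [12.98  0.15 -0.02]
[ 0.00404032  0.12295408 -0.01190018]
```

View pics/w14.png

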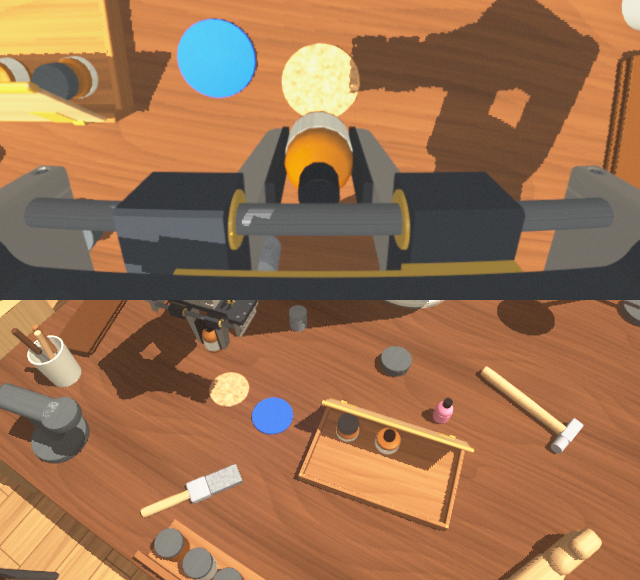

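View pics/si14.png

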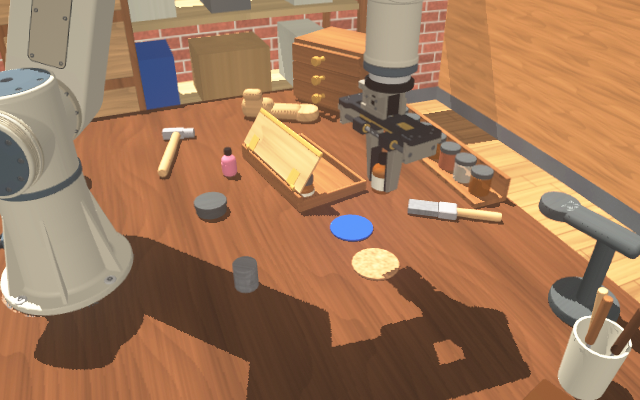

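```bash
python3 - <<'E'
from h import *
p=dict(np.load("w14.npz"));im=cv2.imread("pics/wr14.png")
ux=np.array([.9846,.1752]);u=np.array([-.1752,.9846])
hsv=cv2.cvtColor(im,cv2.COLOR_BGR2HSV);m=cv2.inRange(hsv,(10,40,200),(30,165,255));m[:135]=0;m[225:]=0;m[:,:270]=0;m[:,370:]=0
cs=cv2.findContours(m,0,1)[0];c=max(cs,key=cv2.contourArea);print(cv2.boundingRect(c))
pts=np.array([onz(p,q[0]+0.,5)[:2] for q in c if q[0][1]<208],np.float32);h=cv2.convexHull(pts)[:,0]
A=np.c_[2*h,np.ones(len(h))];s=np.linalg.lstsq(A,(h**2).sum(1),rcond=None)[0];print("mat",s[:2],np.sqrt(s[2]+s[:2]@s[:2]))
t=np.array([555.1,-196.6]);f=onz(p,(319.5,212),164.9)[:2]-18*ux
print("bottle",f,"off tray",(f-t)@ux,(f-t)@u)
for q in((286,262),(353,262)):
  e=onz(p,q,164.9+40)[:2];print((e-t)@ux,(e-t)@u)
E
```

```text
(270, 135, 100, 90)
mat [ 558.75165283 -192.38579843] 66.72016683311284
bottle [ 552.408306   -197.59426882] off tray -2.824437806236719 -0.5073722922342645
1.1030138289668876 16.74709417103049
1.1748901849188649 -17.673359510641685
```

```bash
python3 - <<'E'
from h import *
p=dict(np.load("w14.npz"));im=cv2.imread("pics/wr14.png")
for r in (160,170,180,190): print(r,im[r,276:288].tolist()[::2]) if r==180 else None
T=onz(p,(320,143.5),5)[:2];L=onz(p,(282,180),5)[:2];R=onz(p,(358,180),5)[:2]
print(T,L,R,(L+R)/2,np.linalg.norm(L-R)); 
A=np.array([T,L,R]);M=np.c_[2*A,np.ones(3)];print(np.linalg.solve(M,(A**2).sum(1))[:2])
E
```

```text
180 [[80, 133, 212], [81, 134, 212], [83, 133, 212], [186, 246, 247], [177, 245, 247], [176, 245, 247]]
[ 597.90102914 -190.31215325] [ 549.47902746 -154.82330363] [ 564.88858902 -240.51845722] [ 557.18380824 -197.67088043] 87.06959248476021
[ 555.00453187 -198.06275432]
```

arm_command(
  commands=[
    [[2,0.1,-0.2],[0,0,0]],
    [[3,0,0],[0,0,0]],
    [[3,0,0],[0,0,0]],
    [[3,0,0],[0,0,0]],
    [[2,0,0],[0,0,0]],
    [[1,0,0],[0,0,0]],
    [[0.6,0,0],[0,0,0]],
    [[0,0,0],[0,0,0]],
    [[0,0,0],[0,0,0]],
  ],
)

```text
clock: 21.65
position: [558.1, -198.5, 4.6]
ee_rot: [[0.001, 0.175, -0.984], [-0.0, -0.984, -0.175], [-1.0, 0.001, -0.001]]
contact_force: [0.4, -1.1, -0.4]
grip_width: 35.2
```

```bash
python3 - <<'E'
from rig import monitor,eyes
from h import *
s=monitor.observe();delta(s,[557.2,-197.5,-10]);print(s["wrist_torque"])
p=eyes.camera_params("wrist");a=eyes.get_image("wrist");np.savez("w15.npz",**p)
b=cv2.resize(eyes.get_image("side")[180:305,280:480],(640,400),interpolation=cv2.INTER_CUBIC)
cv2.imwrite("pics/w15.png",np.vstack([a[200:],b]))
E
```

```text
t 21.65 pos [ 558.1 -198.5    4.6] yaw -79.9 down [ 1.1e-03 -4.0e-04 -1.0e+00] F [ 0.4 -1.1 -0.4] w 35.2 q [-0.34  0.53  1.83 -0.    0.78  1.05]
shift cm [ 1.46 -0.12  0.08]
[-0.0193705   0.16964558  0.01643256]
```

View pics/w15.png

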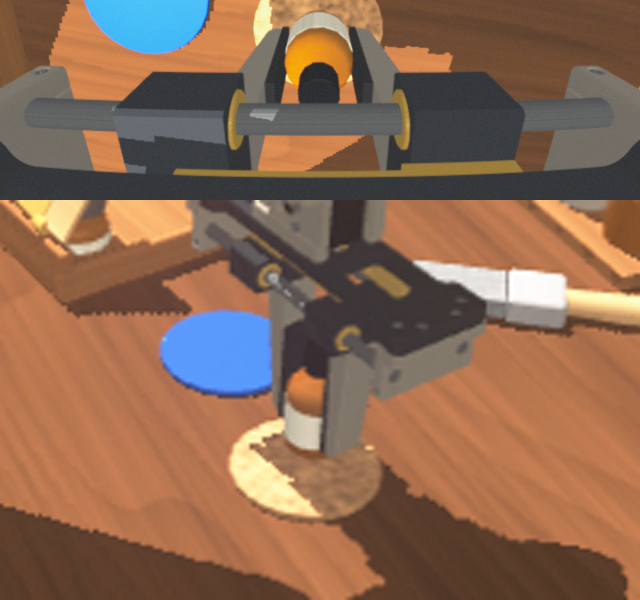

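Bottle is gripped about 15 mm above the cork mat, upright. I'll lower it the rest in small steps while watching the force.

arm_command(
  commands=[
    [[0.5,-0.1,0.1],[0,0,0]],
    [[0.4,0,0],[0,0,0]],
    [[0.3,0,0],[0,0,0]],
    [[0,0,0],[0,0,0]],
    [[0,0,0],[0,0,0]],
  ],
)

```text
clock: 22.38
position: [556.5, -197.5, -8.1]
ee_rot: [[0.0, 0.175, -0.985], [0.0, -0.985, -0.175], [-1.0, -0.0, -0.0]]
contact_force: [-0.4, -0.5, -1.7]
grip_width: 35.5
```

arm_command(
  commands=[
    [[0.2,0,0],[0,0,0]],
    [[0,0,0],[0,0,0]],
    [[0,0,0],[0,0,0]],
  ],
)

```text
clock: 22.75
position: [556.5, -197.5, -10.1]
ee_rot: [[0.0, 0.175, -0.985], [-0.0, -0.985, -0.175], [-1.0, 0.0, -0.0]]
contact_force: [0.2, 0.3, -0.6]
grip_width: 35.4
```

```bash
python3 - <<'E'
from rig import monitor,eyes
from h import *
s=monitor.observe();delta(s,[557.2,-197.5,-10]);print(s["wrist_torque"])
a=eyes.get_image("wrist")
b=cv2.resize(eyes.get_image("side")[180:305,280:480],(640,400),interpolation=cv2.INTER_CUBIC)
cv2.imwrite("pics/w16.png",np.vstack([a[200:],b]))
E
```

```text
t 22.75 pos [ 556.5 -197.5  -10.1] yaw -79.9 down [ 1.e-04 -0.e+00 -1.e+00] F [ 0.2  0.3 -0.6] w 35.4 q [-0.34  0.55  1.84 -0.    0.75  1.05]
shift cm [-0.01  0.01 -0.07]
[ 0.01490822  0.10219275 -0.02327308]
```

View pics/w16.png

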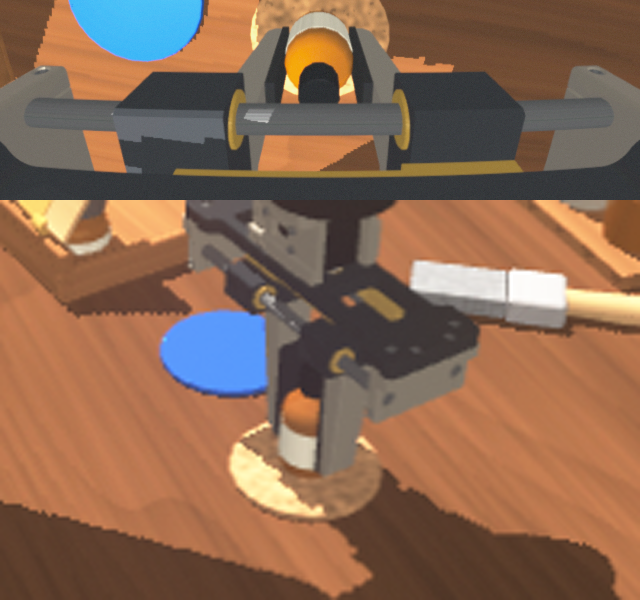

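arm_command(
  commands=[
    [[0.1,0,0],[0,0,0]],
    [[0,0,0],[0,0,0]],
    [[0,0,0],[0,0,0]],
  ],
)

```text
clock: 23.22
position: [556.5, -197.5, -10.2]
ee_rot: [[0.0, 0.175, -0.985], [-0.0, -0.985, -0.175], [-1.0, 0.0, -0.0]]
contact_force: [-2.1, 1.4, 10.3]
grip_width: 35.7
```

arm_command(
  commands=[
    [[-0.1,0,0],[0,0,0]],
    [[0,0,0],[0,0,0]],
  ],
)

```text
clock: 23.48
position: [556.4, -197.5, -10.1]
ee_rot: [[0.0, 0.175, -0.984], [-0.0, -0.984, -0.175], [-1.0, 0.0, -0.0]]
contact_force: [-0.3, -0.5, 1.1]
grip_width: 35.6
```

arm_command(
  commands=[
    [[0,0,0],[0,0,0]],
    [[0,0,0],[0,0,0]],
    [[0,0,0],[0,0,0]],
    [[0,0,0],[0,0,0]],
  ],
  claw=0.65,
)

```text
clock: 23.98
position: [556.4, -197.5, -10.1]
ee_rot: [[-0.0, 0.175, -0.985], [0.0, -0.985, -0.175], [-1.0, -0.0, 0.0]]
contact_force: [-0.3, 0.1, 1.3]
grip_width: 60.2
```

arm_command(
  commands=[
    [[-0.8,0,0],[0,0,0]],
    [[-2,0,0],[0,0,0]],
    [[-3,0,0],[0,0,0]],
    [[-4,0,0],[0,0,0]],
    [[-4,0,0],[0,0,0]],
    [[-3,0,0],[0,0,0]],
    [[-2,0,-4],[0,0,0]],
    [[0,0,-4],[0,0,0]],
    [[0,0,0],[0,0,0]],
    [[0,0,0],[0,0,0]],
  ],
)

```text
clock: 25.22
position: [634.1, -183.4, 177.6]
ee_rot: [[-0.001, 0.176, -0.984], [0.0, -0.984, -0.176], [-1.0, -0.0, 0.001]]
contact_force: [-0.0, 0.0, 0.4]
grip_width: 59.6
```

```bash
python3 - <<'E'
from rig import monitor,eyes
from h import *
s=monitor.observe();delta(s,[557.2,-197.5,-10])
p=eyes.camera_params("wrist");a=eyes.get_image("wrist");np.savez("w17.npz",**p)
cv2.imwrite("pics/w17w.png",a);b=eyes.get_image("side");c=eyes.get_image("scene")
cv2.imwrite("pics/w17.png",np.vstack([c[150:350],b]));cv2.imwrite("pics/sc17.png",c)
cv2.imwrite("pics/sc17z.png",cv2.resize(c[170:260,180:300],None,fx=5,fy=5,interpolation=cv2.INTER_CUBIC))
E
```

```text
t 25.23 pos [ 634.1 -183.4  177.6] yaw -79.88 down [-1.4e-03  2.0e-04 -1.0e+00] F [-0.   0.   0.4] w 59.6 q [-0.28  0.42  1.56 -0.    1.16  1.11]
shift cm [18.77  0.05  7.8 ]
```

View pics/w17.png

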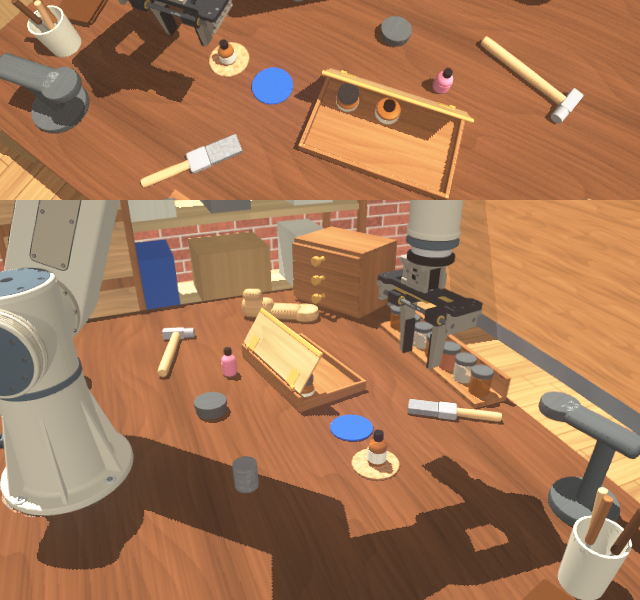

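View pics/sc17z.png

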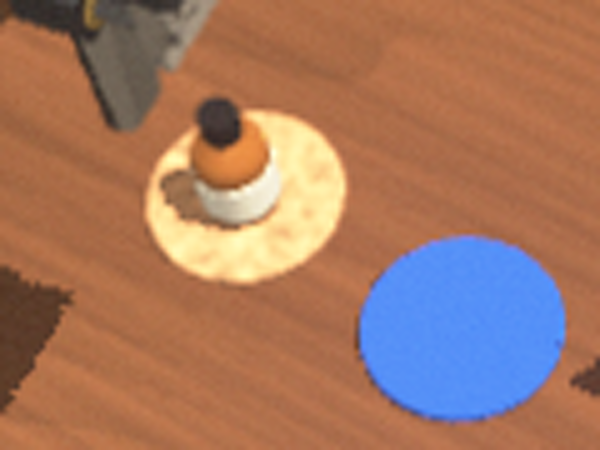

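View pics/w17w.png

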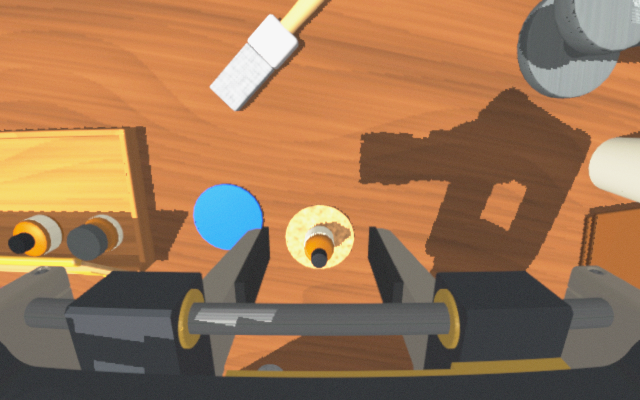

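```bash
python3 - <<'E'
from rig import eyes
from h import *
p=eyes.camera_params("scene");z=lambda a,b:(180+a/5-.4,170+b/5-.4)
print("cap",onz(p,z(216,116),75)[:2])
c=-p["R"].T@p["t"];f=onz(p,z(239,226),5)[:2];d=f-c[:2];print("base",f-18*d/np.linalg.norm(d)*-1 if 0 else f+ -18*(c[:2]-f)/np.linalg.norm(c[:2]-f))
b=[z(147,195),z(347,190),z(250,110),z(242,283)];P=np.array([onz(p,q,5)[:2] for q in b]);A=np.c_[2*P,np.ones(4)];print("mat",np.linalg.lstsq(A,(P**2).sum(1),rcond=None)[0][:2])
pw=dict(np.load("w17.npz"));print("wrist cap",onz(pw,(319,258),75)[:2])
P=np.array([onz(pw,q,5)[:2] for q in[(285.5,237),(354,237),(320,205),(320,269.5)]]);A=np.c_[2*P,np.ones(4)];print("mat w",np.linalg.lstsq(A,(P**2).sum(1),rcond=None)[0][:2])
E
```

```text
cap [ 559.88757982 -195.59973606]
base [ 560.34606983 -204.67082074]
mat [ 556.03227994 -197.39024873]
wrist cap [ 560.05341524 -196.98858148]
mat w [ 553.7005839  -199.16082866]
```

```bash
python3 - <<'E'
from rig import job
print(job.close_job())
E
```

```text
the job is handed in; nothing more can be done
None
```

The slim bottle is standing upright on the cork mat, released, and the flap is closed. However, one contact during the job may have broken the 40 N limit. I handed in at about 25 s of the 48 s allowed.

**What I did:** I pushed the flap open with the gripper body, which held it open while I gripped the bottle's body (35.5 mm measured). I then drew the bottle out, letting the flap close behind it. I set it down on the mat at about 10 N, let go, and backed clear.

**Last checks:**
- **Position:** The bottle is about 2 to 6 mm from the mat centre, depending on the view. The readings disagree by a few mm: cap about (560, -196), mat centre about (554–556, -197 to -199).
- **Scene:** The flap looked shut, the other two containers were still in the tray, and the robot was touching nothing.

**What went wrong:**
- **Jammed first attempt:** The flap edge caught under the gripper body. At the check after that move, the wrist force read about 66 N (59 N of it upward), below the 120 N wrist limit. I backed off as soon as I saw it. It was probably the gripper's body pressing, so it may count against the 40 N limit.
- **Second attempt missed:** The fingers closed around the cap and neck without gripping, and the bottle stayed standing. The fingertips turned out to be about 27 mm higher than the reported tool position. I corrected for that on the third attempt.

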